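# Lock a storage bin into its shelf bay past the spring stop

### The job

Lock the white storage bin into its oak bay: with a fingertip, hold the steel plate of the spring stop down behind the bin, and with it still held push the bin along the runners until it covers the orange tooth. Then push the bin fully home against the end board, so that the tooth springs up again behind it, and move clear. Push only: do not lift or tip the bin, and leave the tumbler, bowl and jar where they stand.

Things in the scene. Friction and masses are not known exactly. Their poses are not given: they have to be found in the camera images.
- bay: Fixed oak bay, 361 x 163 mm, open at the rear (x = -225 mm). Origin: on the table under the orange tooth, midway across; x along the bay towards the end board (the way the bin is pushed), z up. Base board 10 mm thick; two runners carry the bin, tops 30 mm above the table, open channel between them y = -31 to 31 mm; side fences 135 mm apart inside, tops 44 mm above the table.
- end_face (a point): Foot of the end board's inner face, midway across, at runner height: x = 122 mm in the bay's frame, 30 mm above the table. The board's top is 75 mm above the table. The bin is home when its front wall meets this face.
- stop (a joint): Spring stop: orange tooth and steel plate in one piece, sliding straight down. 0 = up, blocking; 0.011 m = fully down on the base board. Held 8 to 10 mm down, the bin passes. A weak spring (1 N at the top, 2.6 N fully down) lifts it when nothing holds it. Once the bin covers the tooth, the bin keeps it down.
- tooth_top (a point): Centre of the orange tooth's top, over the bay's origin, 36 mm above the table when up (6 mm proud of the runners). The tooth is 8 mm long along the bay's x (-4 to 4 mm), 40 mm wide, square-faced. With the bin home it is 8 mm clear of the bin's rear wall.
- press_plate: The stop's steel press plate, 4 mm thick, 44 mm wide, x = -215 to 4 mm in the bay's frame; top 27 mm above the table when up, 16 mm fully down. It runs under the bin without touching it and shows behind it; it can be pressed anywhere and rubbed along while held. Origin: the bay's origin when up; moves down with the stop.
- bin: White open-topped storage bin packed with cartons, loose, 0.65 to 0.95 kg, 110 mm along the bay's x, 130 mm along y, 52 mm high, upright flat walls. Origin: centre of its underside, axes parallel to the bay's. It starts on the runners short of the tooth, front wall 8 to 45 mm from it; home, its origin is at x = 67 mm in the bay's frame.
- tumbler: Drinking glass, 68 mm across the rim, 85 mm high, loose. Origin: centre of its underside. Leave alone.
- bowl: White bowl, 100 mm across, 42 mm high, loose. Origin: centre of its underside. Leave alone.
- jar: Amber jar with a brass-coloured lid, 56 mm across, 75 mm high, loose. Origin: centre of its underside. Leave alone.

How it is judged:
On the way:
1. a finger holds the press plate down while the bin slides over the tooth (contact force between the fingers and press_plate above 0.3 N and value of joint stop above 0.0055 m and x of bin in the frame of bay between -0.053 and 0.02 m), for 0.1 s.
At the end, for the whole second after the job is handed in: The bin sits flat on the runners within 5 mm of the end board, at rest; the stop has sprung up behind it (within 2 mm of its top position); tumbler, bowl and jar are within 30 mm of where they stood (x of bin in the frame of bay above 0.062 m and value of joint stop below 0.002 m and z of bin in the frame of bay below 0.034 m and angle between bin's own z axis and vertical below 0.05 rad and linear speed of bin below 0.01 m/s and angle between the x axis of bin and the x axis of bay, either way round below 0.08 rad and distance of each of tumbler, bowl, jar from where it was at the start of the episode below 0.03 m); the robot touches nothing.
It fails at once if the bin is lifted off the runners (by more than 12 mm) (z of bin in the frame of bay above 0.042 m).
It fails at once if the bin is tipped by more than 0.2 rad (angle between bin's own z axis and vertical above 0.2 rad).
It fails at once if tumbler, bowl or jar is lifted, tipped or shoved (not (distance of tumbler from where it was at the start of the episode below 0.03 m) or not (distance of bowl from where it was at the start of the episode below 0.03 m) or not (distance of jar from where it was at the start of the episode below 0.03 m) or angle between any of tumbler, bowl, jar's own z axis and vertical above 0.4 rad).
It also fails if it takes over 38 s, if anything falls off the work surface, if the arm or the gripper's body presses on something with over 40 N, if the wrist force passes 120 N, or if a joint passes its speed limit or range.

### The arm

A 6-joint arm with a two-finger parallel gripper is mounted at the origin on the work surface. World frame = base frame: x ahead of the robot, y to its left, z up, the work surface at z = 0. Lengths are in m, angles in rad, forces in N, time in s.
With the tool pointing down it reaches from about 0.2 to 0.875 m from the base axis. Payload 3.4 kg.
Tool frame: the origin (TCP) lies on the front face of the gripper's body, between the roots of the fingers; the fingertips stand 97 mm ahead of it and the grasp point (between the pads) lies 78 mm ahead of it; x points along the fingers, y is the direction in which the jaws open and shut, and the axes are right-handed (so a half turn about x gives the same grasp; the last joint's range is limited). The gripper opens to 94 mm and grips with 3 to 60 N. Pads are 16 mm wide; open, the fingers measure 119 mm over their backs; the gripper's body (75 mm by 177 mm) begins 78 mm behind the grasp point.
Start: joints at [-1.232, 0.276, 1.505, -0, 1.361, -0.121], TCP at [0.255, -0.515, 0.303] pointing down, gripper open.
Joint ranges: [-2.89, 2.89], [-0.75, 2.08], [0.22, 2.7], [-1.18, 4.32], [0.11, 2.71], [-2.7, 2.7]. Speed limits (rad/s): [2.57, 2.57, 3.14, 3.14, 3.14, 3.14].

### API

Orientations are given as a rotation vector (axis times angle).
In Python, from station import observe, get_image, camera_model, workorder gives the robot as it stands.
- The arm moves only by the tool drive_tool, never from a script. Its argument "steps" is text: rows parted by semicolons, each of 7 numbers parted by spaces: the turn, a rotation vector about the world's x, y, z as a fraction of full scale, then the shift along the world's x, y, z as a fraction of full scale, then the finger opening in mm, from 0 to 94. A call has 1 to 20 rows; each row is the pose to reach, as a shift and turn from the pose measured when the call began; what a row does not reach only later rows make up. Full scale, the value 1, is 0.3 m for a shift and 45 degrees for a turn. A row lasts 1/10 s, in which the tool goes at most 50 mm and 8.59 degrees, less where a joint would pass 70% of its speed; a pose out of reach is approached as far as the arm can. A call with a number of a shift or a turn outside -1 to 1 is refused whole. A call with a gripper value outside its range is refused whole. The fingers move at their own pace and stop on an object; the grip force is fixed at half the most. Time passes only in rows, so rows that repeat a pose let the fingers close. It gives the time, the measured TCP pose, the force and the opening at its end, in the units of the state.
- observe(): the state, without advancing time (a new reading comes with each control period).
- get_image(name): name is "scene" or "top" or "wrist"; returns (picture, depth): 384x512x3 uint8, red, green, blue; 384x512 float32, m along the optical axis (not along the pixel's ray), 0 where there is no reading.
- camera_model(name): a dict with "fx", "fy", "cx", "cy" (pixels), "camera_from_world" (4x4, takes a point from world to camera coordinates); the wrist camera has in their place "T_tool_cam" (4x4, takes a point from camera to tool coordinates, whose origin is the TCP and whose axes are the tool frame's). Camera axes: x right, y down, z forward; pixel columns grow to the right and rows downward; lengths in m; the calibration is good to about 2 mm. A picture is of the moment at which its call begins: read the wrist's pose just before it. camera_model takes no time and is no camera call.
- workorder.hand_in(): hands the job in, once; it reports no verdict.
The state is a dict: "time": time; "joint_positions": joint angles; "dq": joint speeds; "tau": joint torques, N m; "ee_pos": TCP position; "ee_rot": TCP orientation; "contact_force": force on the tool from outside, world axes, zero at the start; "ft_torque": the same for the moment, N m; "grip_width": finger opening in m.
Only numpy, scipy, OpenCV 4.12 (cv2) and the standard library are available. Lean on these libraries where they do the work, as an engineer would, in place of code of your own. Each camera call takes 0.05 s, during which the arm holds its last target.

## Working session

There is one attempt and no reset: what is moved stays moved. The work goes in short steps, Python scripts to look and compute and a tool call to move; the robot and the scene stay as the last step left them, time stands still between calls to the robot, and variables do not carry over. Pictures are saved under pics/ and viewed, and the job is handed in when it is done.

Besides the shell and the picture viewer there is one more tool, called as name(argument=value, ...), one argument or row to a line, values as JSON. drive_tool: Moves the arm, as the interface text tells. Its arguments: {"type":"object","properties":{"steps":{"type":"string"}},"required":["steps"]}

```bash
ls; mkdir -p pics; cat > h.py <<'E'
import numpy as np, cv2
from station import observe,get_image,camera_model
from scipy.spatial.transform import Rotation as R
def snap(n,f):
    o=observe(); im,d=get_image(n); cv2.imwrite(f'pics/{f}.png',im[:,:,::-1]); np.savez(f'pics/{f}.npz',im=im,d=d,p=o['ee_pos'],r=o['ee_rot']); return im,d
def world(n,f):
    z=np.load(f'pics/{f}.npz'); d=z['d']; m=camera_model(n)
    v,u=np.mgrid[:384,:512]; P=np.stack([(u-m['cx'])/m['fx']*d,(v-m['cy'])/m['fy']*d,d],-1)
    if n=='wrist':
        T=np.array(m['T_tool_cam']); P=P@T[:3,:3].T+T[:3,3]; P=P@R.from_rotvec(z['r']).as_matrix().T+z['p']
    else:
        T=np.linalg.inv(m['camera_from_world']); P=P@T[:3,:3].T+T[:3,3]
    return z['im'],d,P
E
python3 - <<'E'
from h import *
print(observe())
snap('scene','s0');snap('top','t0')
for n in('scene','top'): print(camera_model(n))
print(camera_model('wrist'))
E
```

```text
pics
{'time': 0.0, 'joint_positions': array([-1.23202875e+00,  2.76588580e-01,  1.50609601e+00,  9.81968140e-06,
        1.36071201e+00, -1.21002671e-01]), 'dq': array([-0.00011153, -0.00100178, -0.00058758, -0.00100699, -0.00070552,
       -0.00110243]), 'tau': array([-8.85409531e-05, -4.04575074e+01, -2.37228066e+01,  7.03436905e-02,
        3.48585891e-02, -1.46347429e-04]), 'ee_pos': array([ 0.25501867, -0.51492328,  0.30182305]), 'ee_rot': array([ 1.96634741,  0.46202281, -1.96672405]), 'contact_force': array([ 0.76698632, -0.63970998,  0.02666113]), 'ft_torque': array([-0.01531567, -0.01269371, -0.02230063]), 'grip_width': 0.09412508729285825}
{'fx': 442.79739679875195, 'fy': 442.79739679875195, 'cx': 252.19632990584344, 'cy': 194.3953571906887, 'camera_from_world': array([[-0.21217173,  0.97716549,  0.01143481,  0.05291388],
       [ 0.73822602,  0.16793596, -0.65331451, -0.43880563],
       [-0.64031671, -0.1301734 , -0.75700026,  1.44967736],
       [ 0.        ,  0.        ,  0.        ,  1.        ]])}
{'fx': 357.61238727077074, 'fy': 357.61238727077074, 'cx': 255.7085258934814, 'cy': 192.777602225277, 'camera_from_world': array([[ 0.17389113, -0.98475625, -0.00412264, -0.00644578],
       [-0.96419169, -0.16940553, -0.20404936,  0.65925973],
       [ 0.20024049,  0.03945739, -0.97895192,  0.66458734],
       [ 0.        ,  0.        ,  0.        ,  1.        ]])}
{'fx': 330.3554626663721, 'fy': 330.3554626663721, 'cx': 258.7598394474166, 'cy': 192.49155680649403, 'T_tool_cam': array([[-2.07642972e-04, -2.57680226e-01,  9.66230230e-01,
        -8.19286184e-02],
       [ 9.99999518e-01, -9.80500821e-04, -4.65859996e-05,
        -8.41677761e-05],
       [ 9.59393825e-04,  9.66229755e-01,  2.57680306e-01,
        -7.53003347e-02],
       [ 0.00000000e+00,  0.00000000e+00,  0.00000000e+00,
         1.00000000e+00]])}
```

View pics/s0.png

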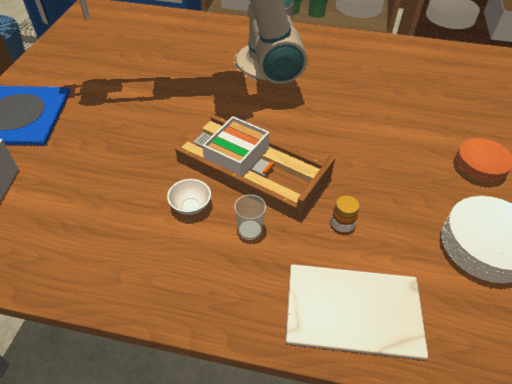

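View pics/t0.png

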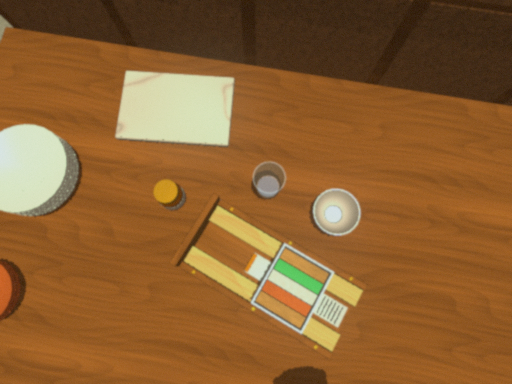

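The scene view shows the bay at about (255,165). In the top view the plate shows behind the bin at (330,310), the bin is at (293,287), the tooth at (251,267) and the end board at (196,232). Next I'll turn these into positions.

```bash
python3 - <<'E'
from h import *
for n,f in(('top','t0'),('scene','s0')):
    im,d,P=world(n,f)
    a=im[:,:,0].astype(int);g=im[:,:,1].astype(int);b=im[:,:,2].astype(int)
    x0,y0,x1,y1=(160,180,380,360) if n=='top' else (160,100,345,220)
    M=np.zeros(d.shape,bool);M[y0:y1,x0:x1]=1; M&=d>0
    q=P[M&(P[...,2]>.027)&(P[...,2]<.034)&(a>180)&(g>140)&(b<150)]
    print(n,'runners',len(q),q[:,2].mean()); r=cv2.minAreaRect(q[:,:2].astype(np.float32)*1000);print(r,cv2.boxPoints(r))
    q=P[M&(P[...,2]>.070)&(P[...,2]<.09)]
    lab=cv2.connectedComponents((M&(P[...,2]>.065)&(P[...,2]<.09)).astype(np.uint8))
    for i in range(1,lab[0]):
        q=P[lab[1]==i]
        if len(q)>30: r=cv2.minAreaRect(q[:,:2].astype(np.float32)*1000);print('high',len(q),q[:,2].mean(),q.mean(0),r)
    o=M&(a>200)&(g>90)&(g<170)&(b<60)
    lab=cv2.connectedComponentsWithStats(o.astype(np.uint8))
    for i in range(1,lab[0]):
        if lab[2][i,4]>10:
            q=P[lab[1]==i];print('orange',lab[2][i],np.median(q,0),cv2.minAreaRect(q[:,:2].astype(np.float32)*1000))
im,d,P=world('top','t0')
for (u,v) in [(330,308),(328,312),(270,180),(336,213),(168,193),(251,267),(258,262)]: print((u,v),P[v,u].round(4),im[v,u])
cv2.imwrite('pics/t0c.png',cv2.resize(im[180:360,160:380,::-1],None,fx=3.5,fy=3.2,interpolation=3))
E
```

```text
top runners 3529 0.031839145750233264
((565.1839599609375, 19.955474853515625), (346.0081787109375, 287.15185546875), 69.56034088134766) [[ 370.2309   -92.01668]
 [ 639.3038  -192.29607]
 [ 760.137    131.92763]
 [ 491.06415  232.20702]]
high 380 0.07645462084446061 [0.6209959  0.28361345 0.07645462] ((622.225341796875, 282.7243957519531), (47.59385299682617, 35.00808334350586), 13.647697448730469)
high 103 0.08254050077812175 [0.65987608 0.08286925 0.0825405 ] ((665.3505249023438, 83.69207763671875), (30.042253494262695, 64.19995880126953), 9.097887992858887)
high 650 0.07611900211694438 [0.55491691 0.2154336  0.076119  ] ((556.5830688476562, 216.12367248535156), (14.978524208068848, 162.7921600341797), 69.66094207763672)
high 3866 0.07679359335577846 [0.47827204 0.00654063 0.07679359] ((479.70343017578125, 7.518028259277344), (110.21167755126953, 129.93922424316406), 69.64087677001953)
orange [160 181  16  21 267] [0.62059201 0.28559739 0.07704066] ((621.5513916015625, 284.65777587890625), (42.02995300292969, 30.932506561279297), 13.647697448730469)
orange [246 254  10  16  38] [0.
[... 1510 characters left out ...]
30741882324), 67.12152862548828)
orange [264 162   9  10  30] [0.51129741 0.09605809 0.03554986] ((511.6598815917969, 96.0201416015625), (7.094079971313477, 38.50383377075195), 72.48060607910156)
orange [337 196   8  16  93] [0.62344252 0.2775561  0.07466417] ((622.16796875, 275.76995849609375), (43.54594421386719, 15.90291976928711), 3.569178819656372)
(330, 308) [ 0.4499 -0.0798  0.0287] [206 213 184]
(328, 312) [ 0.4416 -0.0768  0.029 ] [200 214 185]
(270, 180) [0.6974 0.084  0.0059] [154 146 142]
(336, 213) [ 0.6488 -0.0711  0.0064] [216 227 227]
(168, 193) [0.6172 0.2822 0.0778] [204 148  27]
(251, 267) [0.5021 0.0919 0.0292] [210 213 179]
(258, 262) [0.5146 0.0794 0.0284] [216 226 202]
```

View pics/t0c.png

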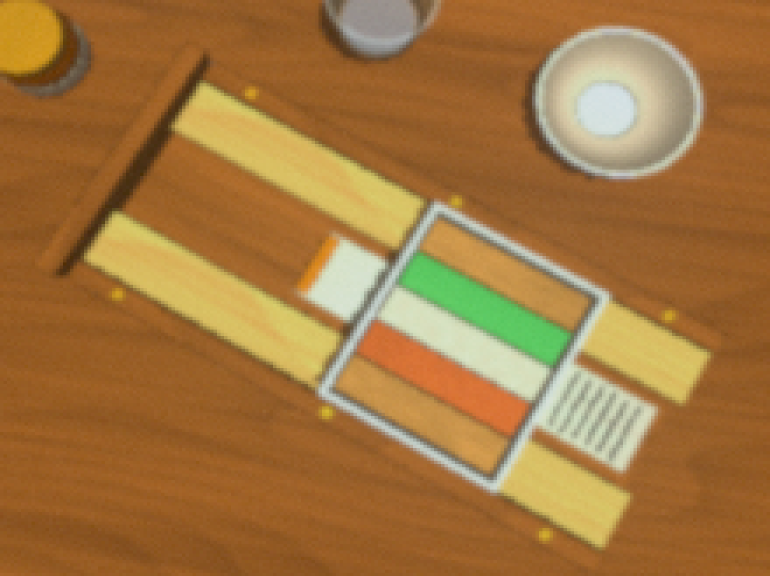

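```bash
cat >> h.py <<'E'
O=np.array([.512,.0957]);A=np.deg2rad(69.65)
D=np.array([np.cos(A),np.sin(A)]);L=np.array([-D[1],D[0]])
def plan(bx,tipz,by=0):
    o=observe();Rm=R.from_rotvec(o['ee_rot']).as_matrix()
    # desired: tool x down, tool y along +-L
    s=np.sign(Rm[:2,1]@L) ; y=np.r_[s*L,0]; x=np.array([0,0,-1.]); G=np.stack([x,y,np.cross(x,y)],1)
    t=R.from_matrix(G@Rm.T).as_rotvec()
    T=np.r_[O+D*bx+L*by,tipz+.097]; sh=T-o['ee_pos']
    print('t',o['time'],'yaw fr',np.round(t/(np.pi/4),4),'shift fr',np.round(sh/.3,4),'F',o['contact_force'].round(2),'tip bay',np.round([(tip(o)[:2]-O)@D,(tip(o)[:2]-O)@L,tip(o)[2]],4),'q',o['joint_positions'].round(3),'w',o['grip_width'])
def tip(o):
    return o['ee_pos']+R.from_rotvec(o['ee_rot']).as_matrix()[:,0]*.097
E
python3 -c "
from h import *
print(R.from_rotvec(observe()['ee_rot']).as_matrix().round(3))
plan(-.178,.10)"
```

```text
[[-0.001  0.444 -0.896]
 [ 0.001 -0.896 -0.444]
 [-1.    -0.002 -0.   ]]
t 0.1 yaw fr [-0.0015 -0.0013  0.9623] shift fr [ 0.6502  1.4793 -0.3498] F [-0.19  0.52 -0.32] tip bay [-0.6618  0.0286  0.2049] q [-1.232  0.276  1.506 -0.     1.361 -0.121] w 0.09414950657501554
```

drive_tool(
  steps="0 0 0.16 0.07 0.16 0 0; 0 0 0.34 0.14 0.32 0 0; 0 0 0.52 0.21 0.48 0 0; 0 0 0.70 0.28 0.64 0 0; 0 0 0.88 0.36 0.82 0 0; 0 0 0.96 0.44 1 0 0; 0 0 0.96 0.44 1 0 0",
)

```text
time: 0.8
ee_pos: [0.3873, -0.2116, 0.3017]
ee_rot: [1.466, 1.023, -1.466]
contact_force: [0.7, -0.7, -0.7]
grip_width: 0.0414
```

```bash
python3 -c "
from h import *
plan(-.178,.10)"
```

```text
t 0.8 yaw fr [-0.003  -0.0019 -0.0016] shift fr [ 0.2093  0.468  -0.3491] F [ 0.66 -0.75 -0.7 ] tip bay [-0.3313  0.0103  0.2047] q [-6.590e-01  7.400e-02  1.765e+00  1.000e-03  1.305e+00 -3.050e-01] w 0.041403389887945986
```

drive_tool(
  steps="0 0 0 0.07 0.16 0 0; 0 0 0 0.14 0.32 -0.1 0; 0 0 0 0.21 0.468 -0.2 0; 0 0 0 0.21 0.468 -0.35 0; 0 0 0 0.21 0.468 -0.35 0; 0 0 0 0.21 0.468 -0.35 0",
)

```text
time: 1.4
ee_pos: [0.4492, -0.0707, 0.1953]
ee_rot: [1.463, 1.028, -1.468]
contact_force: [-0.3, -0.2, 0.2]
grip_width: 0.0008
```

```bash
python3 -c "
from h import *
plan(-.178,.035)
snap('wrist','w1');snap('top','t1')
im,d,P=world('wrist','w1')
b=np.stack([(P[...,:2]-O)@D,(P[...,:2]-O)@L,P[...,2]],-1)
np.save('pics/b1.npy',b)
for v in range(20,384,30):
  print(v,[tuple((b[v,u]*1000).astype(int)) for u in (180,220,259,300,340)])
"
```

```text
t 1.4 yaw fr [-0.0043 -0.0078 -0.0036] shift fr [ 0.0028 -0.0018 -0.2111] F [-0.29 -0.2   0.21] tip bay [-0.1777  0.0017  0.0983] q [-0.31   0.191  1.914  0.002  1.043  0.042] w 0.0008357209154550809
20 [(np.int64(-56), np.int64(46), np.int64(72)), (np.int64(-56), np.int64(23), np.int64(72)), (np.int64(-57), np.int64(1), np.int64(76)), (np.int64(-56), np.int64(-21), np.int64(72)), (np.int64(-56), np.int64(-43), np.int64(74))]
50 [(np.int64(-72), np.int64(46), np.int64(74)), (np.int64(-72), np.int64(23), np.int64(73)), (np.int64(-72), np.int64(1), np.int64(76)), (np.int64(-72), np.int64(-21), np.int64(73)), (np.int64(-72), np.int64(-44), np.int64(72))]
80 [(np.int64(-88), np.int64(47), np.int64(72)), (np.int64(-88), np.int64(24), np.int64(73)), (np.int64(-88), np.int64(1), np.int64(75)), (np.int64(-88), np.int64(-22), np.int64(72)), (np.int64(-88), np.int64(-46), np.int64(72))]
110 [(np.int64(-105), np.int64(48), np.int64(74)), (np.int64(-105), np.int64(24), np.int64(73)), (np.int64(-105), np.int64(1), np.int64(74)), (np.int64(-105), np.int64(-22), np.int64(74)), (np.int64(-105), np.i
[... 1458 characters left out ...]
(-145), np.int64(16), np.int64(219)), (np.int64(-144), np.int64(8), np.int64(219)), (np.int64(-149), np.int64(0), np.int64(212)), (np.int64(-145), np.int64(-7), np.int64(218)), (np.int64(-144), np.int64(-16), np.int64(219))]
350 [(np.int64(-152), np.int64(16), np.int64(219)), (np.int64(-151), np.int64(8), np.int64(219)), (np.int64(-338), np.int64(1), np.int64(0)), (np.int64(-152), np.int64(-8), np.int64(219)), (np.int64(-152), np.int64(-16), np.int64(218))]
380 [(np.int64(-160), np.int64(17), np.int64(219)), (np.int64(-158), np.int64(8), np.int64(220)), (np.int64(-157), np.int64(0), np.int64(221)), (np.int64(-158), np.int64(-8), np.int64(220)), (np.int64(-159), np.int64(-16), np.int64(219))]
```

View pics/w1.png

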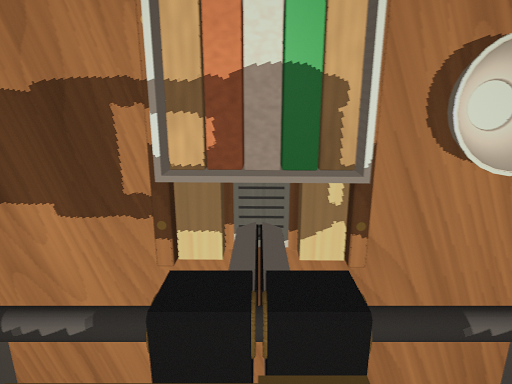

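View pics/t1.png

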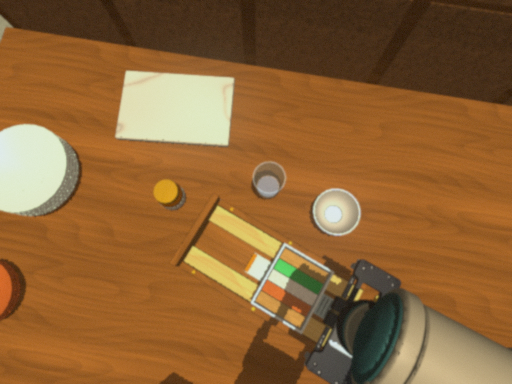

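The wrist view shows the closed tip at (258,228), centred over the plate (cols 234–290). The bin's rear wall is at row 178, or x≈-148 mm in the bay frame. I'll lower onto the plate.

drive_tool(
  steps="0 -0.008 -0.004 0.003 -0.002 -0.1 0; 0 -0.008 -0.004 0.003 -0.002 -0.19 0; 0 -0.008 -0.004 0.003 -0.002 -0.22 0; 0 -0.008 -0.004 0.003 -0.002 -0.245 0; 0 -0.008 -0.004 0.003 -0.002 -0.265 0; 0 -0.008 -0.004 0.003 -0.002 -0.265 0; 0 -0.008 -0.004 0.003 -0.002 -0.265 0",
)

```text
time: 2.2
ee_pos: [0.4525, -0.0733, 0.1192]
ee_rot: [1.473, 1.014, -1.46]
contact_force: [-0.1, -1.3, 1.7]
grip_width: 0.0004
```

```bash
python3 -c "
from h import *
plan(-.178,.018)
snap('scene','s2');snap('wrist','w2')
im=cv2.imread('pics/s2.png');cv2.imwrite('pics/s2c.png',cv2.resize(im[100:230,160:350],None,fx=4,fy=4,interpolation=3))
"
```

```text
t 2.2 yaw fr [-0.0005  0.0101  0.003 ] shift fr [-0.0081  0.007  -0.0138] F [-0.07 -1.3   1.7 ] tip bay [-0.1788 -0.0037  0.0222] q [-0.314  0.29   2.019  0.004  0.825  0.041] w 0.000444044421560884
```

View pics/s2c.png

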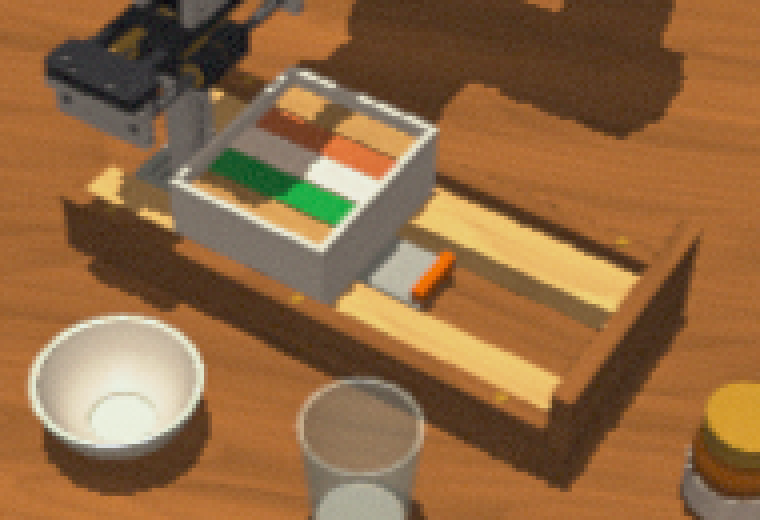

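View pics/w2.png

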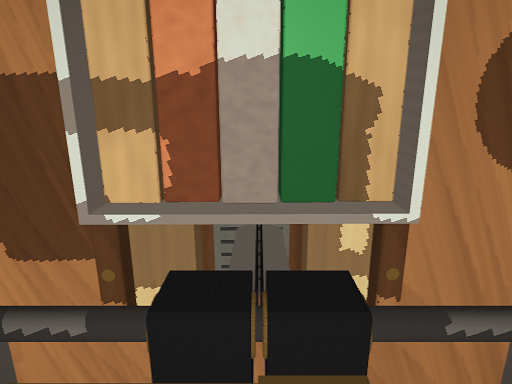

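drive_tool(
  steps="0 0 0 0 0 -0.005 0; 0 0 0 0 0 -0.012 0; 0 0 0 0 0 -0.012 0",
)

```text
time: 2.6
ee_pos: [0.4526, -0.0731, 0.1154]
ee_rot: [1.473, 1.014, -1.46]
contact_force: [0.6, -0.9, 3.1]
grip_width: 0.001
```

```bash
python3 -c "
from h import *
plan(-.178,.018)
snap('scene','s3'); plan(-.178,.018);snap('wrist','w3');plan(-.178,.018)
im=cv2.imread('pics/s3.png');cv2.imwrite('pics/s3c.png',cv2.resize(im[100:230,160:350],None,fx=4,fy=4,interpolation=3))
"
```

```text
t 2.6 yaw fr [-0.0006  0.0105  0.0027] shift fr [-0.0082  0.0063 -0.0014] F [ 0.64 -0.94  3.06] tip bay [-0.1786 -0.0037  0.0184] q [-0.314  0.295  2.024  0.004  0.815  0.04 ] w 0.0010067221240107676
t 2.65 yaw fr [-0.0006  0.0105  0.0027] shift fr [-0.0083  0.0063 -0.0015] F [ 0.53 -1.26  1.9 ] tip bay [-0.1786 -0.0037  0.0185] q [-0.314  0.295  2.024  0.004  0.815  0.04 ] w 0.0004404840807730169
t 2.7 yaw fr [-0.0006  0.0104  0.0028] shift fr [-0.0083  0.0064 -0.0016] F [-0.86 -1.37  2.51] tip bay [-0.1786 -0.0037  0.0185] q [-0.314  0.295  2.024  0.004  0.815  0.041] w 0.00011719538763069377
```

View pics/s3c.png

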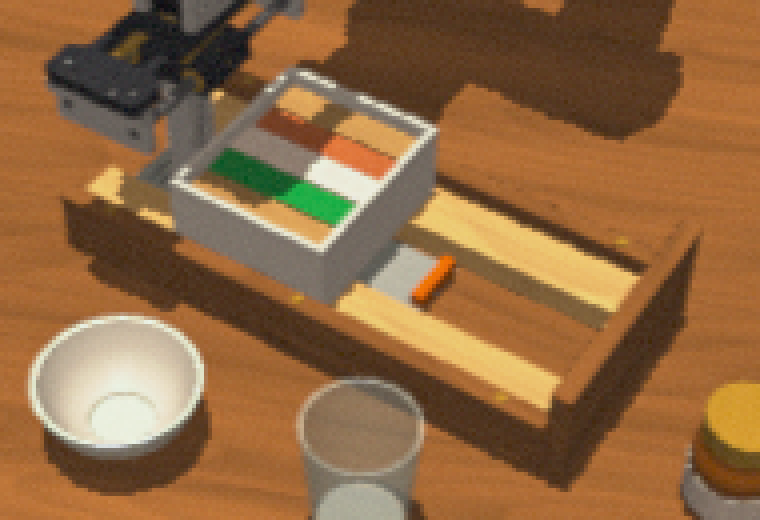

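The tooth is down about 8.6 mm with 2–3 N on the plate. First push: contact plus about 13 mm, correcting the tilt and the 3 mm lateral offset on the way.

drive_tool(
  steps="0 0.005 0 0 0.028 -0.002 0; 0 0.005 0.003 0.01 0.056 -0.002 0; 0 0.005 0.003 0.02 0.085 -0.002 0; 0 0.005 0.003 0.031 0.113 -0.002 0; 0 0.005 0.003 0.031 0.113 -0.002 0",
)

```text
time: 3.2
ee_pos: [0.4621, -0.038, 0.1148]
ee_rot: [1.468, 1.019, -1.461]
contact_force: [-1.1, 0.1, 2.4]
grip_width: 0.0004
```

```bash
python3 -c "
from h import *
plan(-.07,.018)
snap('scene','s4')
im=cv2.imread('pics/s4.png');cv2.imwrite('pics/s4c.png',cv2.resize(im[100:230,160:350],None,fx=4,fy=4,interpolation=3))
"
```

```text
t 3.2 yaw fr [-0.0011  0.0051 -0.0021] shift fr [0.0852 0.2268 0.0005] F [-1.06  0.14  2.39] tip bay [-0.1425 -0.      0.0179] q [-2.330e-01  3.040e-01  2.011e+00  2.000e-03  8.230e-01  1.180e-01] w 0.0004234524079757283
```

View pics/s4c.png

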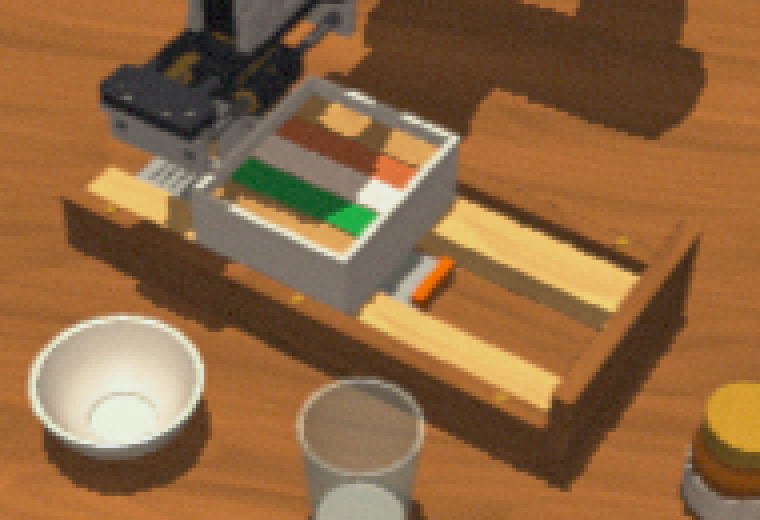

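The bin is moving straight, with the tooth at crop (435,282) still down. I'll push on with the plate held.

drive_tool(
  steps="0 0.005 -0.002 0.0095 0.025 0 0; 0 0.005 -0.002 0.019 0.05 0 0; 0 0.005 -0.002 0.0284 0.0756 0 0; 0 0.005 -0.002 0.038 0.101 0 0; 0 0.005 -0.002 0.0475 0.126 0 0; 0 0.005 -0.002 0.057 0.151 0 0; 0 0.005 -0.002 0.0665 0.176 0 0; 0 0.005 -0.002 0.076 0.202 0 0; 0 0.005 -0.002 0.0852 0.227 0 0; 0 0.005 -0.002 0.0852 0.227 0 0",
)

```text
time: 4.25
ee_pos: [0.4874, 0.0304, 0.1148]
ee_rot: [1.466, 1.021, -1.466]
contact_force: [-0.3, -2.2, 2.6]
grip_width: 0.0003
```

```bash
python3 -c "
from h import *
plan(-.07,.018)
snap('scene','s5');snap('top','t5')
im=cv2.imread('pics/s5.png');cv2.imwrite('pics/s5c.png',cv2.resize(im[100:230,160:350],None,fx=4,fy=4,interpolation=3))
im,d,P=world('top','t5')
"
```

```text
t 4.25 yaw fr [-0.0014 -0.0006 -0.0006] shift fr [ 0.0008 -0.001   0.0007] F [-0.28 -2.21  2.56] tip bay [-0.0697  0.0004  0.0178] q [-8.100e-02  3.350e-01  1.957e+00  1.000e-03  8.500e-01  2.730e-01] w 0.00028972222657327416
```

View pics/s5c.png

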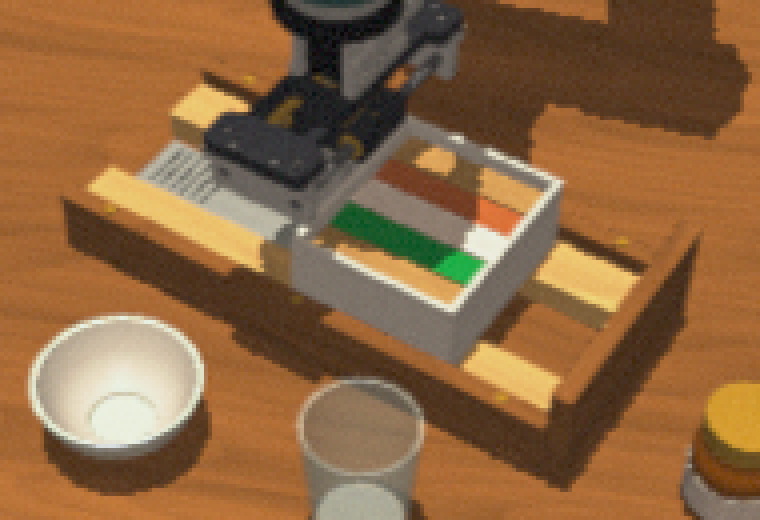

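View pics/t5.png

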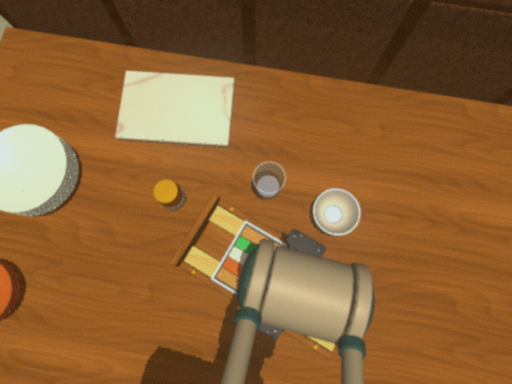

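The bin now covers the tooth (origin about -7 mm). I'll back off, raise the tip clear above the tooth, and push on.

drive_tool(
  steps="0 0 0 -0.005 -0.013 0 0; 0 0 0 -0.005 -0.013 0.03 0; 0 0 0 -0.005 -0.013 0.087 0; 0 0 0 -0.005 -0.013 0.087 0; 0 0 0 0.008 0.022 0.087 0; 0 0 0 0.017 0.047 0.087 0; 0 0 0 0.027 0.072 0.087 0; 0 0 0 0.036 0.097 0.087 0; 0 0 0 0.045 0.122 0.087 0; 0 0 0 0.055 0.148 0.087 0; 0 0 0 0.064 0.173 0.087 0; 0 0 0 0.075 0.203 0.087 0; 0 0 0 0.075 0.203 0.087 0",
)

```text
time: 5.65
ee_pos: [0.5096, 0.0911, 0.1406]
ee_rot: [1.465, 1.021, -1.466]
contact_force: [-0.6, -3.5, 3.0]
grip_width: 0.0005
```

```bash
python3 -c "
from h import *
plan(.0045,.044)
snap('scene','s6')
im=cv2.imread('pics/s6.png');cv2.imwrite('pics/s6c.png',cv2.resize(im[100:230,160:350],None,fx=4,fy=4,interpolation=3))
"
```

```text
t 5.65 yaw fr [-0.0002 -0.0017 -0.0011] shift fr [0.0132 0.0294 0.0014] F [-0.6  -3.48  3.01] tip bay [-0.0052  0.0008  0.0436] q [0.042 0.338 1.863 0.    0.941 0.396] w 0.0005035385169393623
```

View pics/s6c.png

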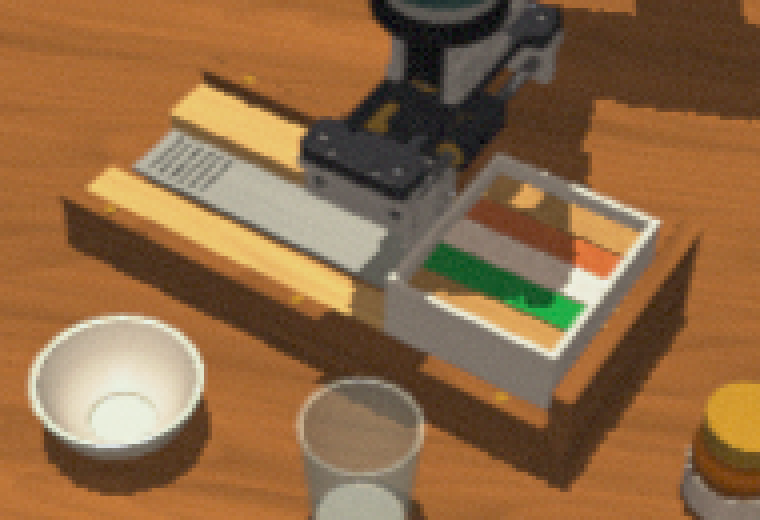

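The bin is about 9 mm short of the board, flat and straight. Last stretch, gently.

drive_tool(
  steps="0 0 0 0.003 0.008 0 0; 0 0 0 0.006 0.016 0 0; 0 0 0 0.009 0.024 0 0; 0 0 0 0.011 0.031 0 0; 0 0 0 0.011 0.031 0 0",
)

```text
time: 6.2
ee_pos: [0.5118, 0.0985, 0.1403]
ee_rot: [1.46, 1.02, -1.469]
contact_force: [-2.0, -9.6, 6.3]
grip_width: 0.0005
```

```bash
python3 -c "
from h import *
plan(.0045,.044)
snap('scene','s7')
im=cv2.imread('pics/s7.png');cv2.imwrite('pics/s7c.png',cv2.resize(im[100:230,160:350],None,fx=4,fy=4,interpolation=3))
im,d,P=world('scene','s7')
M=(P[...,2]>.077)&(P[...,2]<.09);M[:,:250]=0;M[:130]=0
"
```

```text
t 6.2 yaw fr [ 0.0046 -0.0049 -0.0026] shift fr [0.0058 0.0049 0.0024] F [-2.02 -9.62  6.32] tip bay [0.0021 0.0013 0.0433] q [ 0.058  0.344  1.854 -0.004  0.947  0.414] w 0.0005053305832215674
```

View pics/s7c.png

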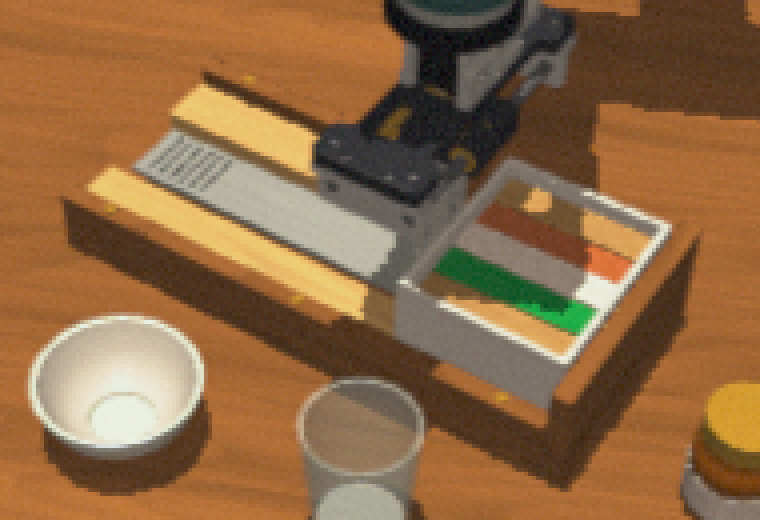

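Contact force rose to about 10 N, consistent with the bin meeting the board. I'll back away and look.

drive_tool(
  steps="0 0 0 -0.011 -0.031 0 0; 0 0 0 -0.035 -0.093 0.03 0; 0 0 0 -0.08 -0.2 0.15 0; 0 0 0 -0.14 -0.36 0.3 0; 0 0 0 -0.2 -0.52 0.45 0; 0 0 0 -0.26 -0.68 0.5 0; 0 0 0 -0.3 -0.8 0.5 0; 0 0 0 -0.3 -0.95 0.5 0; 0 0 0 -0.3 -0.95 0.5 0; 0 0 0 -0.3 -0.95 0.5 0",
)

```text
time: 7.25
ee_pos: [0.4216, -0.1887, 0.29]
ee_rot: [1.464, 1.017, -1.471]
contact_force: [0.2, -0.7, -0.9]
grip_width: 0.0004
```

```bash
python3 -c "
from h import *
plan(.0045,.044)
snap('scene','s8');snap('top','t8')
im=cv2.imread('pics/s8.png');cv2.imwrite('pics/s8c.png',cv2.resize(im[100:230,160:350],None,fx=4,fy=4,interpolation=3))
im=cv2.imread('pics/t8.png');cv2.imwrite('pics/t8c.png',cv2.resize(im[150:340,150:380],None,fx=3.4,fy=3.1,interpolation=3))
for n,f in(('top','t8'),('scene','s8'),('top','t0'),('scene','s0')):
    im,d,P=world(n,f)
    b=np.stack([(P[...,:2]-O)@D,(P[...,:2]-O)@L,P[...,2]],-1)
    a=im.astype(int)
    M=(d>0)&(abs(b[...,1])<.08)&(b[...,0]<.15)&(b[...,0]>-.23)
    q=b[M&(b[...,2]>.07)&(b[...,2]<.09)&(b[...,0]<.119)]
    r=cv2.minAreaRect(q[:,:2].astype(np.float32)*1000); print(f,'bin',r,np.median(q[:,2]),np.percentile(q[:,0],[.5,99.5]))
    o=M&(a[...,0]>170)&(a[...,1]>70)&(a[...,1]<170)&(a[...,2]<70)&(b[...,2]<.045)&(abs(b[...,0])<.02)
    print('tooth',o.sum(),np.median(b[o],0) if o.any() else '')
    pl=M&(abs(b[...,1])<.015)&(b[...,0]<-.165)&(b[...,0]>-.21); print('plate z',np.median(b[pl],0))
    ru=M&(abs(abs(b[...,1])-.045)<.008)&(b[...,0]<-.165)&(b[...,0]>-.21); print('runner z',np.median(b[ru][:,2]))
"
```

```text
t 7.25 yaw fr [ 0.004  -0.0034  0.0035] shift fr [ 0.3066  0.9622 -0.4967] F [ 0.23 -0.67 -0.86] tip bay [-0.2985 -0.014   0.193 ] q [-0.569  0.113  1.75  -0.004  1.279 -0.21 ] w 0.0003828542565335926
t8 bin ((65.09903717041016, 1.3143959045410156), (107.83760833740234, 130.0685272216797), 0.032447200268507004) 0.07614468449575151 [0.01135013 0.11856113]
tooth 74 [ 0.00037334 -0.00284514  0.03733222]
plate z [-0.18775596  0.00019837  0.02895656]
runner z 0.0320706110396769
s8 bin ((65.06604766845703, 1.8912353515625), (107.82203674316406, 133.6868133544922), 0.004743641242384911) 0.07407989371355816 [0.01277318 0.11836563]
tooth 5 [-0.00453752 -0.06920544  0.04386608]
plate z [-0.18691107 -0.00170762  0.02676784]
runner z 0.030068814776045005
t0 bin ((-93.909423828125, -0.38477325439453125), (129.93923950195312, 110.21168518066406), 89.99089050292969) 0.07610556257619822 [-0.14826015 -0.03900129]
tooth 95 [ 0.00098218 -0.00702852  0.03746996]
plate z [-1.87474722e-01 -9.47090984e-05  2.91198015e-02]
runner z 0.03206057591871747
s0 bin ((-92.64358520507812, -0.22357940673828125), (113.3444595336914, 133.7381134033203), 0.11861041188240051) 0.0742031770758877 [-0.1472373  -0.03695712]
tooth 60 [0.00124252 0.00331891 0.03519403]
plate z [-0.19853347 -0.00070668  0.02677841]
runner z 0.03001057145677677
```

View pics/s8c.png

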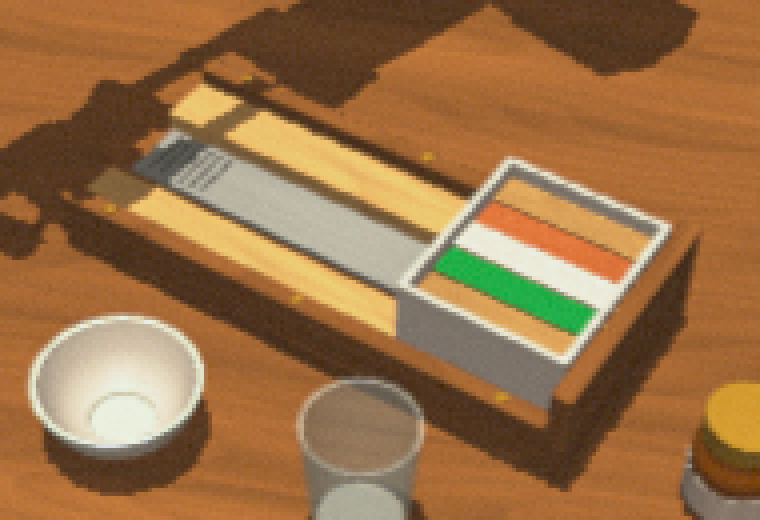

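View pics/t8c.png

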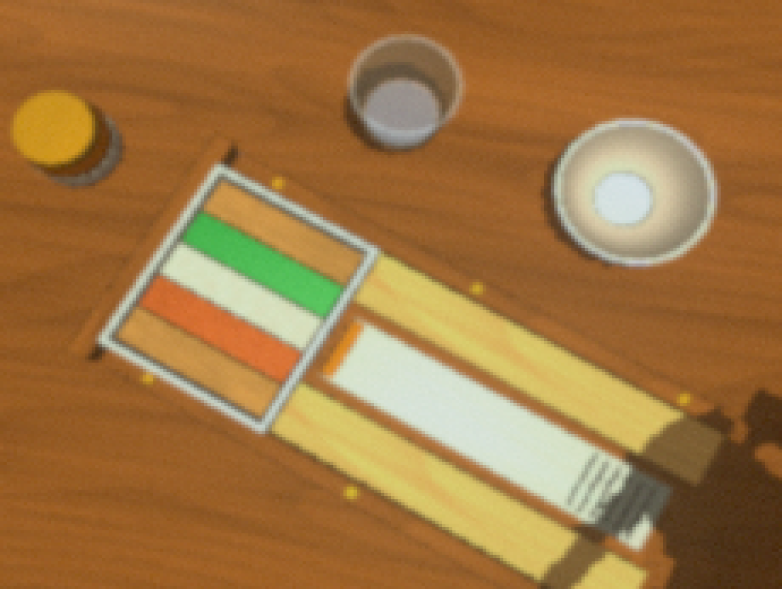

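The top view shows the orange tooth up at (343,350), clear behind the bin, and no gap at the end board. Tooth and plate heights match the start. Handing in.

```bash
python3 -c "
from station import workorder
print(workorder.hand_in())"
```

```text
the job is handed in; nothing more can be done
None
```

The white bin is locked in its bay and the job is handed in; the hand-in gave no verdict. I pressed the plate about 9 mm down with the closed fingertips and slid the bin over the tooth with it held. Then I raised the tip above tooth height, pushed the bin home and backed clear, all in about 7.3 s.

**Bin:**
- Its rear wall measured 11.4 mm (top camera) and 12.8 mm (scene camera) along the bay, against 12 mm when home, so its origin is at about 66–68 mm.
- Its rim height was unchanged from the start, it was square to the bay, and I saw no gap at the end board.

**Stop:** The tooth top measured 37.3 mm against 37.5 mm at the start in the top camera, and the plate height was within 0.2 mm in both cameras. The stop has therefore sprung fully up. The scene camera could not see the tooth because the bin hides it.

**Other objects:** Tumbler, bowl and jar looked untouched in the pictures; I did not re-measure their positions.

**Disagreements:**
- Heights in the two fixed cameras differ by about 2 mm, within the stated calibration.
- On the last push the wrist showed an upward force of about 6 N, more than I expected. I put it down to friction against the bin's rear wall; the bin stayed flat.

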